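# Gauge a sample bar against the flip stop of a cutting jig

## Task

Set the aluminium bar to length on the cutting jig: flip the stop down flat onto the fence, then slide the bar flat along the fence until its end bears on the stop's rubber tip with a light steady push of about 5 N for a moment, never more than 15 N. Then flip the stop fully back up out of the way, leaving the bar lying flush against the fence exactly where the tip gauged it. Leave the other things alone.

Things in the scene. Friction and masses are not known exactly. Their poses are not given: they have to be found in the camera images.
- jig: Cutting jig, fixed on the worktop: grey bed plate 130 (x) x 300 (y) mm, its top 10 mm above the worktop. Origin at worktop level; x axis points to the fence, y axis along the fence towards the flip stop (left end for the robot). The plate spans x -55 to +75, y -150 to +150 mm. Sliding on the bed, the bar drags with about 0.5 to 2 N.
- fence (a point): Middle of the top front edge of the jig's aluminium fence, at jig x = 35, y = 0, 22 mm above the worktop; axes as the jig. The fence is a straight rail along jig y, 300 mm long, 18 mm thick, only 12 mm higher than the bed. The bar goes in front of (x below) its front face; flush, the bar's centre is 12.5 mm in front of it.
- bar_centre (a point): Centre (half-way up) of the loose aluminium bar, a block 25 (x) x 140 (y) x 45 mm high, 0.24 to 0.39 kg, on the jig's bed (bar top 55 mm above the worktop). y axis along its length towards the stop: the end face at y = +70 mm meets the rubber tip. To slide it while held across its 25 mm width, keep the fingertips over 24 mm above the worktop so they pass over the fence.
- stop (a joint): Hinge angle of the flip stop, rad: 0 = down, lying flat on the fence's top; 1.9 = fully up, leaning back behind the fence; grows as it is raised. Little friction, about 0.17 kg; beyond about 1.6 rad it leans back and stays up by itself, below about 1.3 rad it falls down.
- stop_tab (a point): Grip point in the middle of the red thumb tab at the stop's free end. Tab: 10 mm thick (along jig y), 26 mm wide, ends 10 mm beyond this point, joins the arm 22 mm before it. Pinch it across the 10 mm with fingers pointing down; it can turn between the fingers as the stop swings. With the stop down this point is 78 mm in front of (-x) and 30 mm above the hinge axis.
- stop_hinge (a point): Point on the stop's hinge axis, mid-width of the arm: 63 mm in +x and 115 mm in +y from the jig's origin, 30 mm above the worktop. The axis runs along jig y; the tab swings on a circle in the jig's x-z plane. The arm is an aluminium bar 12 mm wide (y), 16 mm high, 82 mm long.
- screw_hole (a point): Point on the arm's side that faces the bar (-y), 40.5 mm from the hinge axis, where a brass adjusting screw comes out along -y, ending in a black rubber tip of 12 mm diameter. How far it is set out differs each time and is not measured: the tip's end is 14 to 26 mm from this point; find it by touch. The rubber gives about 1 mm for 6 N (4 mm at most) and springs back.
- small_bottle: White bottle with blue cap and green band, diameter 42 mm, 78 mm high; origin under its centre. Bystander.
- red_bottle: White bottle with red cap, diameter 42 mm, 80 mm high; origin under its centre. Bystander.
- felt_pen: White marker pen with red cap, 135 mm long, 16 mm thick, lying; origin under its centre. Bystander.
- amber_bottle: Amber bottle with black cap, diameter 60 mm, 115 mm high; origin under its centre. Bystander.
Not all that is in view belongs to the job. What is shaped like the part that bears bar_centre but red is not meant.

How it is judged:
By the outcome, as a careful person would: the job done as asked, in the order asked, and still so for the second after the job is handed in, with the robot touching nothing.
It also fails if it takes over 72 s, if anything falls off the work surface, if the arm or the gripper's body presses on something with over 40 N, if the wrist force passes 120 N, or if a joint passes its speed limit or range.

## Robot

A 7-joint arm with a two-finger parallel gripper is mounted at the origin on a cart in front of the work surface, level with it; the furniture and walls round the work are solid. World frame = base frame: x ahead of the robot, y to its left, z up, the work surface at z = 0. Lengths are in m, angles in rad, forces in N, time in s.
With the tool pointing down it reaches from about 0.425 to 0.875 m from the base axis. Payload 4.7 kg.
Tool frame: the origin (TCP) lies midway between the tips of the shut fingers; the grasp point (between the pads) lies 19 mm behind it; z points along the fingers, y is the line along which they close (so a half turn about z gives the same grasp; the last joint's range is limited). The gripper opens to 87 mm and grips with 3 to 60 N. Pads are 19 mm wide; open, the fingers measure 117 mm over their backs; the gripper's body (75 mm by 190 mm) begins 51 mm behind the grasp point.
Start: joints at [-1.315, 0.321, -0.07, 1.45, 0.023, 1.371, -0.057], TCP at [0.156, 0.631, 0.223] pointing down, gripper open.
Joint ranges: [-2.86, 2.86], [-0.3, 2.09], [-1.38, 1.24], [0.06, 2.45], [-1.56, 4.7], [0.09, 2.05], [-2.69, 2.69]. Speed limits (rad/s): [2.57, 2.57, 3.14, 3.14, 3.14, 3.14, 3.14].

## Interface

Orientations are given as a unit quaternion [x, y, z, w].
In Python, from plant import sensors, imaging, order gives the robot as it stands.
- The arm moves only by the tool carry_out, never from a script. Its argument "steps" is a list of rows, each a list of 2 entries, a list of its own where there are three numbers: the shift along the world's x, y, z in m, then the turn about the world's z in rad. In form: [[[x, y, z], roll], ...]. A call has exactly 5 rows; each row shifts and turns the commanded pose from where the row before left it; what a row does not reach is not made up. A row lasts 1/8 s, in which the tool goes at most 62.5 mm and 10.7 degrees, less where a joint would pass 70% of its speed; a pose out of reach is approached as far as the arm can. A call with a gripper value outside its range is refused whole. "claw" is the gripper command: -1 is fully open, 1 is shut, values between are in proportion, set as the call begins (left out, the last holds). The fingers move at their own pace and stop on an object; "force" is the grip in N (left out, the last holds). Time passes only in rows, so rows that do not move let the fingers close, or fill a call up. It gives the time, the measured TCP pose, the force, the opening and the grip force at its end, in the units of the state.
- sensors.state(): the state, without advancing time (a new reading comes with each control period).
- imaging.capture(name): name is "side" or "top"; returns (picture, depth): 420x560x3 uint8, blue, green, red; 420x560 float32, m along the optical axis (not along the pixel's ray), 0 where there is no reading.
- imaging.camera_model(name): a dict with "vfov" (degrees; the focal length in pixels is half the picture's height over the tangent of half this angle, whatever the lens; pixels are square), "cx", "cy" (the principal point, pixels), "pose" (4x4, takes a point from camera to world coordinates). Camera axes: x right, y down, z forward; pixel columns grow to the right and rows downward; lengths in m; the calibration is good to about 2 mm. A picture is of the moment at which its call begins. camera_model takes no time and is no camera call.
- order.finish_job(): hands the job in; it is judged then, once.
The state is a dict: "time": time; "joints": joint angles; "dq": joint speeds; "effort": joint torques, N m; "tool_pos": TCP position; "tool_rot": TCP orientation; "force": force on the tool from outside, world axes, zero at the start; "wrist_torque": the same for the moment, N m; "width": finger opening in m; "gripper_force": force on a finger pad.
Only numpy, scipy, OpenCV 4.12 (cv2) and the standard library are available. Lean on these libraries where they do the work, as an engineer would, in place of code of your own. Each camera call takes 0.05 s, during which the arm holds its last target. There are 200 camera calls.

## Working session

There is one attempt and no reset: what is moved stays moved. The work goes in short steps, Python scripts to look and compute and a tool call to move; the robot and the scene stay as the last step left them, time stands still between calls to the robot, and variables do not carry over. Pictures are saved under pics/ and viewed, at most 10 in all, crops included, and the job is handed in when it is done.

Besides the shell and the picture viewer there is one more tool, called after "Emit:" in YAML: its name, and indented under it one key for each argument. carry_out: Moves the arm, as the interface text tells. Its arguments: {"type":"object","properties":{"steps":{"type":"array"},"claw":{"type":"number"},"force":{"type":"number"}},"required":["steps"]}

```bash
mkdir -p pics; cat > h.py <<'E'
import numpy as np, cv2
from plant import sensors, imaging, order
def snap(n,f):
    p,d=imaging.capture(n); cv2.imwrite(f'pics/{f}.png',p); np.save(f'pics/{f}.npy',d); return p,d
def cloud(n,d):
    m=imaging.camera_model(n); f=210/np.tan(np.radians(m['vfov'])/2); T=np.array(m['pose'])
    v,u=np.mgrid[0:420,0:560]
    P=np.stack([(u-m['cx'])/f*d,(v-m['cy'])/f*d,d],-1)
    return P@T[:3,:3].T+T[:3,3]
E
python3 - <<'E'
from h import *
for n in('top','side'): snap(n,n+'1'); print(imaging.camera_model(n))
print(sensors.state())
E
```

```text
{'vfov': 56.29529606273147, 'cx': 281.11167275585655, 'cy': 209.289325123421, 'pose': array([[ 0.0043796 , -0.98818108,  0.15322853,  0.3197144 ],
       [-0.9999494 , -0.00571532, -0.00827784, -0.10685021],
       [ 0.00905576, -0.15318452, -0.98815611,  1.28982444],
       [ 0.        ,  0.        ,  0.        ,  1.        ]])}
{'vfov': 54.78390662697578, 'cx': 272.8029667268431, 'cy': 208.5054689921814, 'pose': array([[ 0.43149542, -0.5227012 ,  0.73525176, -0.2563029 ],
       [-0.90190342, -0.2676137 ,  0.33904739, -0.48978631],
       [ 0.01954297, -0.80942347, -0.58690009,  0.68814968],
       [ 0.        ,  0.        ,  0.        ,  1.        ]])}
{'time': 0.1, 'joints': array([-1.31487635,  0.32176188, -0.07009624,  1.45157168,  0.02260328,
        1.37080053, -0.05687805]), 'dq': array([-0.00050092,  0.00096685, -0.00069228, -0.00501377,  0.00103686,
       -0.00225214, -0.00086434]), 'effort': array([-1.46558573e-04, -4.92574382e+01, -4.05745693e-01, -3.13398957e+01,
       -6.41888659e-02,  3.94749711e-02,  5.19700302e-05]), 'tool_pos': array([0.15557598, 0.63058606, 0.22155316]), 'tool_rot': array([ 1.20584880e-01,  9.92702633e-01, -8.75169868e-04, -5.91150118e-05]), 'force': array([ 0.28656528,  0.70838056, -0.82007958]), 'wrist_torque': array([-0.00814082,  0.05929364,  0.00548961]), 'gripper_force': 0.0, 'width': 0.08692381908965019}
```

View pics/top1.png

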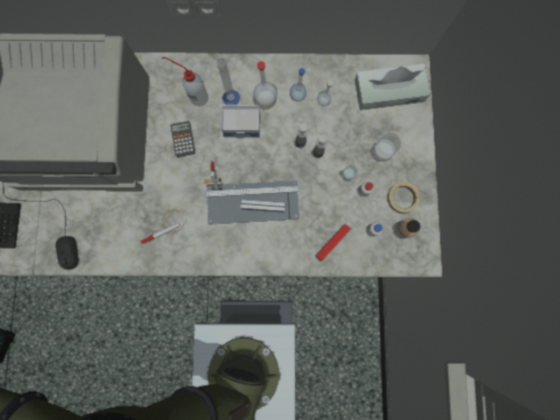

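View pics/side1.png

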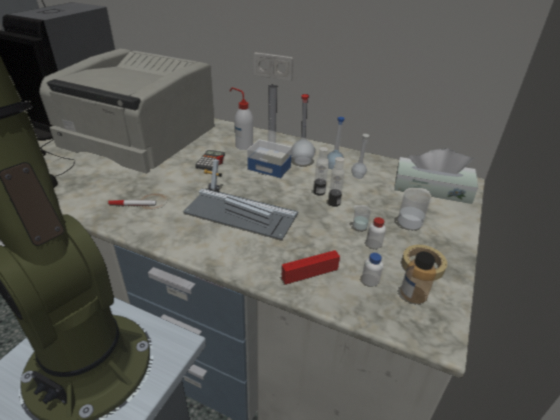

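The top view shows the jig at about (208-298, 183-222), the stop up at about (214,178), and the bar at about (263,206). The red bar at (333,243) is the decoy. Next I'll measure these.

```bash
python3 - <<'E'
from h import *
p=cv2.imread('pics/top1.png'); d=np.load('pics/top1.npy'); P=cloud('top',d)
s=cv2.imread('pics/side1.png')
a=cv2.resize(p[155:230,195:310],None,fx=6.9,fy=6.9,interpolation=cv2.INTER_CUBIC)[:, :790]
cv2.imwrite('pics/c1.png',a)
cv2.imwrite('pics/c2.png',cv2.resize(s[145:245,175:305],None,fx=6,fy=6,interpolation=cv2.INTER_CUBIC))
R=P[170:235,200:305].reshape(-1,3)
def rect(m,t):
    Q=R[m]; r=cv2.minAreaRect((Q[:,:2]*1000).astype(np.float32)); print(t,m.sum(),r,Q.mean(0), np.median(Q[:,2]))
    return Q
print(np.histogram(R[:,2],bins=np.arange(-.01,.13,.005)))
rect((R[:,2]>.006)&(R[:,2]<.03),'jig')
rect((R[:,2]>.045)&(R[:,2]<.06)&(R[:,1]<-.06),'bar')
rect((R[:,2]>.045)&(R[:,2]<.06),'bar2')
Q=P[150:200,195:235].reshape(-1,3);Q=Q[Q[:,2]>.035];print(Q.round(3))
E
```

```text
(array([  50, 1142, 1855, 1044, 1486,  192,  362,  114,   26,   25,   21,
         17,  117,  216,   18,   15,   20,   17,    5,    2,    8,    4,
          6,   12,   10,    1,    0,    0]), array([-0.01 , -0.005,  0.   ,  0.005,  0.01 ,  0.015,  0.02 ,  0.025,
        0.03 ,  0.035,  0.04 ,  0.045,  0.05 ,  0.055,  0.06 ,  0.065,
        0.07 ,  0.075,  0.08 ,  0.085,  0.09 ,  0.095,  0.1  ,  0.105,
        0.11 ,  0.115,  0.12 ,  0.125,  0.13 ]))
jig 3058 ((543.98681640625, -21.66552734375), (215.53717041015625, 344.7707214355469), 0.34521719813346863) [ 0.54236043 -0.02070493  0.01309598] 0.011580383510354064
bar 158 ((521.926513671875, -94.49323272705078), (64.79757690429688, 25.220684051513672), 87.69743347167969) [ 0.52082464 -0.0949722   0.05545747] 0.05566598945045309
bar2 350 ((539.3666381835938, -10.917945861816406), (238.5776824951172, 54.17293930053711), 72.54049682617188) [ 0.52569485 -0.05284415  0.05538163] 0.05573447410181931
[[ 0.32  -0.107  1.29 ]
 [ 0.65   0.101  0.109]
 [ 0.652  0.099  0.103]
 [ 0.651  0.095  0.106]
 [ 0.648  0.102  0.102]
 [ 0.647  0.098  0.107]
[... 3501 characters left out ...]
5 ]
 [ 0.587  0.096  0.05 ]
 [ 0.587  0.093  0.05 ]
 [ 0.587  0.09   0.049]
 [ 0.589  0.085  0.04 ]
 [ 0.589  0.082  0.038]
 [ 0.59   0.079  0.037]
 [ 0.32  -0.107  1.29 ]
 [ 0.585  0.107  0.041]
 [ 0.586  0.104  0.038]
 [ 0.586  0.102  0.036]
 [ 0.585  0.097  0.043]
 [ 0.585  0.094  0.041]
 [ 0.585  0.091  0.042]
 [ 0.586  0.088  0.039]
 [ 0.586  0.085  0.04 ]
 [ 0.586  0.082  0.037]
 [ 0.583  0.108  0.038]
 [ 0.582  0.104  0.04 ]
 [ 0.32  -0.107  1.29 ]
 [ 0.582  0.098  0.04 ]
 [ 0.583  0.095  0.036]
 [ 0.583  0.092  0.036]
 [ 0.582  0.085  0.04 ]
 [ 0.583  0.082  0.036]
 [ 0.32  -0.107  1.29 ]
 [ 0.579  0.104  0.042]
 [ 0.58   0.101  0.035]
 [ 0.32  -0.107  1.29 ]
 [ 0.32  -0.107  1.29 ]]
```

View pics/c1.png

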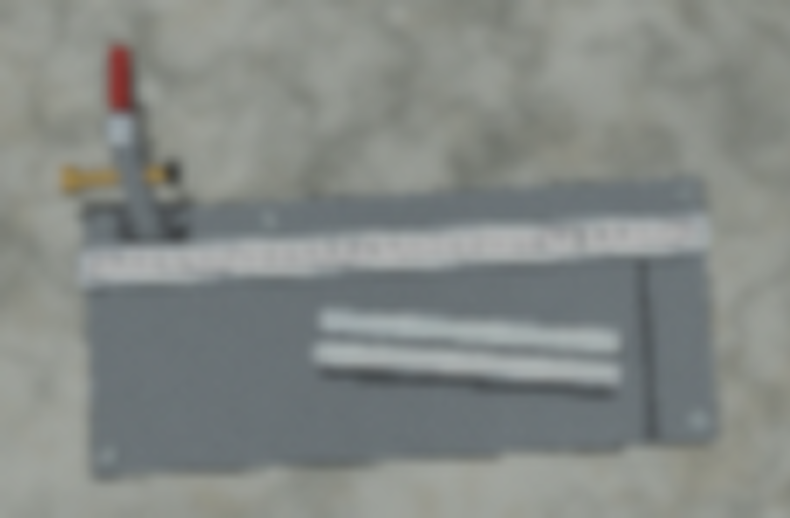

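View pics/c2.png

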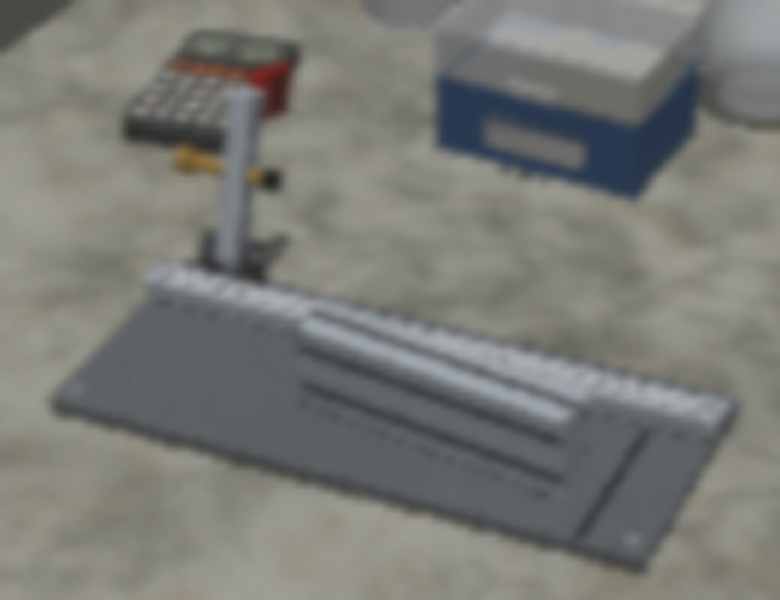

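The crops show the plate corners at crop px (92,478), (718,437) and (705,180), the fence front edge from (82,288) to (710,250), and the bar top at (318,310)-(622,388), turned several degrees off the fence. The stop is up and leaning back, with its tip at (175,172).

```bash
cat >> h.py <<'E'
def ray(n,u,v,z):
    m=imaging.camera_model(n); f=210/np.tan(np.radians(m['vfov'])/2); T=np.array(m['pose'])
    r=T[:3,:3]@np.array([(u-m['cx'])/f,(v-m['cy'])/f,1]); return T[:3,3]+r*(z-T[2,3])/r[2]
E
python3 - <<'E'
from h import *
c=lambda x,y,z:ray('top',195+(x+.5)/6.9-.5,155+(y+.5)/6.9-.5,z)
C={k:c(*v) for k,v in dict(BL=(92,478,.01),BR=(718,437,.01),TR=(705,180,.01),fL=(82,288,.022),fR=(710,250,.022),bTL=(320,310,.055),bTR=(622,328,.055),bBR=(620,386,.055),bBL=(314,368,.055)).items()}
for k,v in C.items(): print(k,v.round(4))
ang=lambda a,b:np.arctan2(*(b-a)[[0,1]]) # dx/dy
d=C['fL']-C['fR'];th1=np.arctan2(-d[0],d[1]);d=C['BL']-C['BR'];th2=np.arctan2(-d[0],d[1]);print('yaw',th1,th2)
d=(C['bTL']+C['bBL']-C['bTR']-C['bBR'])/2;print('bar yaw',np.arctan2(-d[0],d[1]),np.linalg.norm(d),sum(C[k] for k in('bTL','bTR','bBR','bBL'))/4)
th=(th1+th2)/2
R=np.array([[np.cos(th),-np.sin(th)],[np.sin(th),np.cos(th)]])
for k,o in dict(BL=(-55,150),BR=(-55,-150),TR=(75,-150),fL=(35,150),fR=(35,-150)).items(): print(k,(C[k][:2]-R@np.array(o)/1000).round(4))
# fit bar top from depth
p=cv2.imread('pics/top1.png'); P=cloud('top',np.load('pics/top1.npy'));
m=(P[...,2]>.048)&(P[...,2]<.064)&(P[...,1]<-.03)&(P[...,1]>-.2)&(P[...,0]<.57)&(P[...,0]>.46)
Q=P[m];print(m.sum(),Q.mean(0),cv2.minAreaRect((Q[:,:2]*1000).astype(np.float32)))
E
```

```text
BL [0.4685 0.122  0.01  ]
BR [ 0.4898 -0.1753  0.01  ]
TR [ 0.6152 -0.1693  0.01  ]
fL [0.558  0.1276 0.022 ]
fR [ 0.5782 -0.1711  0.022 ]
bTL [0.5421 0.0112 0.055 ]
bTR [ 0.5345 -0.1286  0.055 ]
bBR [ 0.5073 -0.1278  0.055 ]
bBL [0.5149 0.0134 0.055 ]
yaw 0.06777059446520475 0.07147316754496398
bar yaw -0.054066478529192795 0.14068820812088997 [ 0.52468577 -0.05794393  0.055     ]
BL [ 0.5338 -0.0238]
BR [ 0.5343 -0.0219]
TR [ 0.5299 -0.0249]
fL [ 0.5335 -0.0245]
fR [ 0.5329 -0.0239]
246 [ 0.52259549 -0.07847087  0.05600956] ((523.16796875, -78.65664672851562), (97.08122253417969, 25.54668426513672), 86.39034271240234)
```

Emit:
carry_out:
  steps:
    - [[0.028,-0.05,0],0.031]
    - [[0.028,-0.05,0],0.031]
    - [[0.028,-0.05,0],0.031]
    - [[0.028,-0.05,0],0.031]
    - [[0.028,-0.05,0],0.031]
  claw: -0.3
  force: 10

```text
time: 0.72
tool_pos: [0.2964, 0.3791, 0.2223]
tool_rot: [0.043, 0.999, -0.0, -0.0]
force: [0.5, 0.6, 0.2]
width: 0.0575
gripper_force: 0.0
```

Emit:
carry_out:
  steps:
    - [[0.04,-0.045,0],0.031]
    - [[0.04,-0.045,0],0.031]
    - [[0.04,-0.045,0],0.031]
    - [[0.04,-0.045,0],0.031]
    - [[0.04,-0.045,0],0.031]

```text
time: 1.35
tool_pos: [0.4965, 0.1545, 0.2225]
tool_rot: [-0.035, 0.999, 0.0, 0.0]
force: [0.8, -0.0, 0.1]
width: 0.0566
gripper_force: 0.0
```

Emit:
carry_out:
  steps:
    - [[0.036,-0.014,-0.01],0]
    - [[0.036,-0.014,-0.01],0]
    - [[0.036,-0.014,-0.01],0]
    - [[0.036,-0.014,-0.01],0]
    - [[0,0,0],0]

```text
time: 1.98
tool_pos: [0.6404, 0.0976, 0.1802]
tool_rot: [-0.032, 0.999, -0.002, -0.001]
force: [-1.4, -0.6, 0.8]
width: 0.0565
gripper_force: 0.0
```

Emit:
carry_out:
  steps:
    - [[0,0,-0.026],0]
    - [[0,0,-0.026],0]
    - [[0,0,-0.026],0]
    - [[0,0,-0.026],0]
    - [[0,0,0],0]

```text
time: 2.6
tool_pos: [0.637, 0.1008, 0.0766]
tool_rot: [-0.035, 0.999, -0.0, -0.002]
force: [0.4, -1.3, 0.9]
width: 0.0566
gripper_force: 0.0
```

Emit:
carry_out:
  steps:
    - [[0,0,0],0]
    - [[0,0,0],0]
    - [[0,0,0],0]
    - [[0,0,0],0]
    - [[0,0,0],0]
  claw: 1
  force: 8

```text
time: 3.22
tool_pos: [0.6397, 0.1001, 0.0787]
tool_rot: [-0.034, 0.999, 0.0, 0.0]
force: [0.0, 0.1, -0.1]
width: 0.0147
gripper_force: 0.0
```

Emit:
carry_out:
  steps:
    - [[0,0,0],0]
    - [[0,0,0],0]
    - [[0,0,0],0]
    - [[0,0,0],0]
    - [[0,0,0],0]

```text
time: 3.85
tool_pos: [0.6397, 0.1006, 0.0786]
tool_rot: [-0.034, 0.999, 0.0, 0.0]
force: [0.0, 2.0, 1.1]
width: 0.0099
gripper_force: 8.0
```

```bash
python3 - <<'E'
import numpy as np
r=.0836;a0=np.arctan2(30,78)
t=np.linspace(1.9,0,16);x=-r*np.cos(a0+t);z=r*np.sin(a0+t);th=.0695
for i in range(15):
  d=x[i+1]-x[i]; print([[round(d*np.cos(th),4),round(d*np.sin(th),4),round(z[i+1]-z[i],4)],0])
E
```

```text
[[np.float64(-0.0085), np.float64(-0.0006), np.float64(0.0063)], 0]
[[np.float64(-0.0092), np.float64(-0.0006), np.float64(0.0051)], 0]
[[np.float64(-0.0098), np.float64(-0.0007), np.float64(0.0039)], 0]
[[np.float64(-0.0102), np.float64(-0.0007), np.float64(0.0026)], 0]
[[np.float64(-0.0105), np.float64(-0.0007), np.float64(0.0013)], 0]
[[np.float64(-0.0106), np.float64(-0.0007), np.float64(-0.0)], 0]
[[np.float64(-0.0105), np.float64(-0.0007), np.float64(-0.0013)], 0]
[[np.float64(-0.0102), np.float64(-0.0007), np.float64(-0.0027)], 0]
[[np.float64(-0.0098), np.float64(-0.0007), np.float64(-0.0039)], 0]
[[np.float64(-0.0092), np.float64(-0.0006), np.float64(-0.0051)], 0]
[[np.float64(-0.0085), np.float64(-0.0006), np.float64(-0.0063)], 0]
[[np.float64(-0.0076), np.float64(-0.0005), np.float64(-0.0073)], 0]
[[np.float64(-0.0067), np.float64(-0.0005), np.float64(-0.0082)], 0]
[[np.float64(-0.0056), np.float64(-0.0004), np.float64(-0.009)], 0]
[[np.float64(-0.0044), np.float64(-0.0003), np.float64(-0.0096)], 0]
```

Emit:
carry_out:
  steps:
    - [[-0.0085,-0.0006,0.006],0]
    - [[-0.0092,-0.0006,0.005],0]
    - [[-0.0098,-0.0007,0.004],0]
    - [[-0.0102,-0.0007,0.0026],0]
    - [[-0.0105,-0.0007,0.0013],0]

```text
time: 4.47
tool_pos: [0.5905, 0.0974, 0.0975]
tool_rot: [-0.034, 0.999, 0.0, -0.0]
force: [0.3, 5.2, -3.6]
width: 0.0101
gripper_force: 8.0
```

Emit:
carry_out:
  steps:
    - [[-0.0106,-0.0007,0],0]
    - [[-0.0105,-0.0007,-0.0013],0]
    - [[-0.0102,-0.0007,-0.0027],0]
    - [[-0.0098,-0.0007,-0.004],0]
    - [[-0.0092,-0.0006,-0.005],0]

```text
time: 5.1
tool_pos: [0.541, 0.0942, 0.0845]
tool_rot: [-0.034, 0.999, 0.001, 0.001]
force: [3.9, 5.9, -4.4]
width: 0.0096
gripper_force: 8.0
```

Emit:
carry_out:
  steps:
    - [[-0.0085,-0.0006,-0.0063],0]
    - [[-0.0076,-0.0005,-0.0073],0]
    - [[-0.0067,-0.0005,-0.0082],0]
    - [[-0.0056,-0.0004,-0.009],0]
    - [[-0.0044,-0.0003,-0.0096],0]

```text
time: 5.72
tool_pos: [0.5089, 0.0922, 0.0446]
tool_rot: [-0.034, 0.999, 0.001, 0.001]
force: [0.3, 6.3, 9.2]
width: 0.01
gripper_force: 8.0
```

```bash
python3 - <<'E'
from h import *
p,d=snap('side','side2'); cv2.imwrite('pics/c3.png',cv2.resize(p[145:245,175:305],None,fx=6,fy=6,interpolation=cv2.INTER_CUBIC))
E
```

```text
(no output)
```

View pics/c3.png

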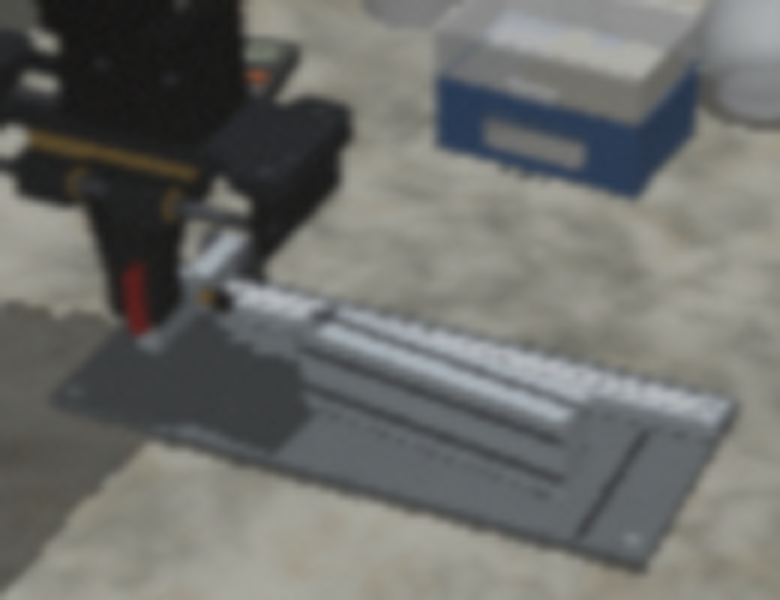

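The stop is down on the fence, with its tab at about (135,300) in the crop. I'll release it, rise, and turn over the bar.

Emit:
carry_out:
  steps:
    - [[0,0,0],0]
    - [[0,0,0],0]
    - [[0,0,0],0]
    - [[0,0,0.01],0]
    - [[0,0,0.02],0]
  claw: -0.3

```text
time: 6.4
tool_pos: [0.5078, 0.0905, 0.0743]
tool_rot: [-0.034, 0.999, -0.0, -0.001]
force: [0.4, -0.0, 0.3]
width: 0.0514
gripper_force: 0.0
```

Emit:
carry_out:
  steps:
    - [[0,0,0.035],0]
    - [[0,-0.01,0.035],-0.169]
    - [[0.002,-0.02,0],-0.169]
    - [[0.002,-0.02,0],-0.169]
    - [[0.002,-0.02,0],-0.169]

```text
time: 7.02
tool_pos: [0.5146, 0.0202, 0.145]
tool_rot: [0.302, 0.953, 0.0, 0.0]
force: [-0.3, -0.3, 0.2]
width: 0.0564
gripper_force: 0.0
```

Emit:
carry_out:
  steps:
    - [[0.002,-0.02,0],-0.169]
    - [[0.002,-0.02,0],-0.169]
    - [[0.002,-0.02,0],-0.169]
    - [[0.002,-0.02,0],-0.169]
    - [[0.003,0,0],-0.169]

```text
time: 7.65
tool_pos: [0.5252, -0.0615, 0.1449]
tool_rot: [0.668, 0.744, -0.0, 0.001]
force: [0.0, 0.8, -0.5]
width: 0.0566
gripper_force: 0.0
```

Emit:
carry_out:
  steps:
    - [[0,0,0],-0.169]
    - [[0,0,0],0]
    - [[0,0,0],0]
    - [[0,0,0],0]
    - [[0,0,0],0]

```text
time: 8.28
tool_pos: [0.5253, -0.0589, 0.1441]
tool_rot: [0.725, 0.689, 0.0, 0.0]
force: [-0.1, 0.6, 0.3]
width: 0.0565
gripper_force: 0.0
```

```bash
python3 - <<'E'
from h import *
s=sensors.state(); print(s['tool_pos'],s['tool_rot'],s['joints'],s['force'],s['time'])
p,d=snap('side','side3'); cv2.imwrite('pics/c4.png',cv2.resize(p[125:245,165:305],None,fx=5,fy=5,interpolation=cv2.INTER_CUBIC))
E
```

```text
[ 0.52534384 -0.05892261  0.14413591] [7.24622856e-01 6.89145641e-01 3.51242414e-06 5.52652818e-05] [-0.60378585  0.13284083  0.72045311  1.87545912 -0.09507102  1.16759338
  0.09949497] [-0.09882445  0.63651033  0.32189769] 8.275
```

View pics/c4.png

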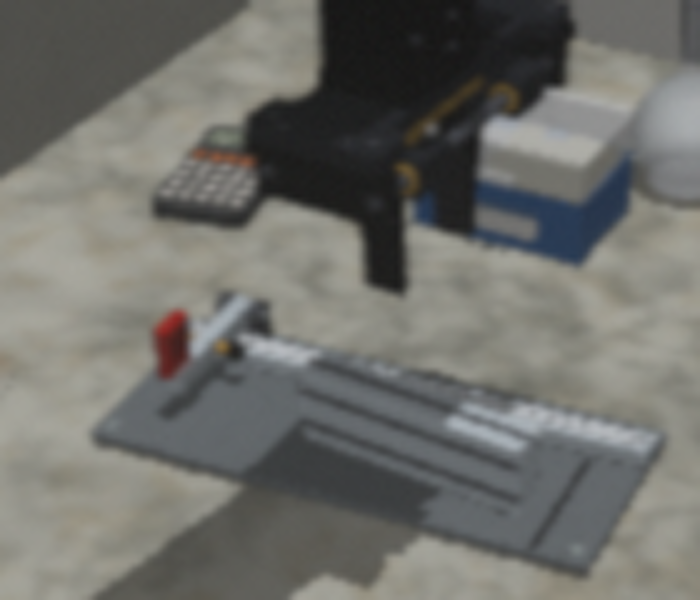

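The stop is flat and the gripper is above the bar. Next I'll descend and grasp.

Emit:
carry_out:
  steps:
    - [[0,0,-0.028],0]
    - [[0,0,-0.028],0]
    - [[0,0,-0.028],0]
    - [[0,0,-0.028],0]
    - [[0,0,0],0]

```text
time: 8.95
tool_pos: [0.5234, -0.0589, 0.0303]
tool_rot: [0.725, 0.689, -0.002, -0.001]
force: [-0.2, -0.7, -0.0]
width: 0.0566
gripper_force: 0.0
```

Emit:
carry_out:
  steps:
    - [[0,0,0],0]
    - [[0,0,0],0]
    - [[0,0,0],0]
    - [[0,0,0],0]
    - [[0,0,0],0]
  claw: 1
  force: 10

```text
time: 9.57
tool_pos: [0.5257, -0.0588, 0.0326]
tool_rot: [0.725, 0.689, 0.0, 0.0]
force: [-0.7, -0.2, 3.6]
width: 0.0245
gripper_force: 10.0
```

Emit:
carry_out:
  steps:
    - [[0,0,0],0]
    - [[0,0,0],0]
    - [[0,0,0],0]
    - [[0,0,0],0]
    - [[0,0,0],0]

```text
time: 10.2
tool_pos: [0.5257, -0.0588, 0.0326]
tool_rot: [0.725, 0.689, 0.0, 0.0]
force: [-0.8, 0.1, 5.9]
width: 0.0247
gripper_force: 10.0
```

Emit:
carry_out:
  steps:
    - [[0.006,0.0004,0.0006],0.04]
    - [[0.006,0.0004,0],0.04]
    - [[0.006,0.0004,0],0.04]
    - [[0.006,0.0004,0],0]
    - [[0,0,0],0]

```text
time: 10.82
tool_pos: [0.5499, -0.0572, 0.0326]
tool_rot: [0.682, 0.731, 0.0, 0.0]
force: [0.6, 0.3, 0.7]
width: 0.0246
gripper_force: 10.0
```

Emit:
carry_out:
  steps:
    - [[0.002,0,0],0]
    - [[0.002,0,0],0]
    - [[0,0,0],0]
    - [[0,0,0],0]
    - [[0,0,0],0]

```text
time: 11.45
tool_pos: [0.5533, -0.0573, 0.0326]
tool_rot: [0.682, 0.731, -0.0, 0.0]
force: [0.1, 0.5, -1.1]
width: 0.0247
gripper_force: 10.0
```

Emit:
carry_out:
  steps:
    - [[0.001,0,0],0]
    - [[0.001,0,0],0]
    - [[0.0005,0,0],0]
    - [[0,0,0],0]
    - [[0,0,0],0]

```text
time: 12.08
tool_pos: [0.5558, -0.0573, 0.0326]
tool_rot: [0.682, 0.731, -0.0, 0.0]
force: [-0.1, -0.1, -1.7]
width: 0.0255
gripper_force: 10.0
```

Emit:
carry_out:
  steps:
    - [[0.001,0,0],0]
    - [[0,0,0],0]
    - [[0.001,0,0],0]
    - [[0,0,0],0]
    - [[0,0,0],0]

```text
time: 12.7
tool_pos: [0.5578, -0.0573, 0.0326]
tool_rot: [0.682, 0.731, -0.0, 0.0]
force: [-0.0, -0.4, -1.6]
width: 0.0246
gripper_force: 10.0
```

Emit:
carry_out:
  steps:
    - [[0.001,0,0],0]
    - [[0,0,0],0]
    - [[0,0,0],0]
    - [[0,0,0],0]
    - [[0,0,0],0]

```text
time: 13.32
tool_pos: [0.5581, -0.0573, 0.0326]
tool_rot: [0.682, 0.731, -0.0, -0.001]
force: [-5.3, 0.0, 3.7]
width: 0.0249
gripper_force: 10.0
```

Emit:
carry_out:
  steps:
    - [[0.001,0,0],0]
    - [[0,0,0],0]
    - [[0,0,0],0]
    - [[0,0,0],0]
    - [[0,0,0],0]

```text
time: 13.95
tool_pos: [0.5582, -0.0573, 0.0326]
tool_rot: [0.682, 0.731, -0.001, -0.001]
force: [-8.3, 0.8, 6.4]
width: 0.0248
gripper_force: 10.0
```

Emit:
carry_out:
  steps:
    - [[-0.001,0,0.0004],0]
    - [[0,0,0],0]
    - [[0,0,0],0]
    - [[0,0,0],0]
    - [[0,0,0],0]
  force: 20

```text
time: 14.58
tool_pos: [0.5581, -0.0574, 0.0326]
tool_rot: [0.682, 0.731, -0.001, -0.0]
force: [-5.1, -0.0, -2.7]
width: 0.0248
gripper_force: 20.0
```

Emit:
carry_out:
  steps:
    - [[-0.00028,0.004,0],0]
    - [[-0.00028,0.004,0],0]
    - [[-0.00028,0.004,0],0]
    - [[-0.00028,0.004,0],0]
    - [[-0.00028,0.004,0],0]

```text
time: 15.2
tool_pos: [0.5569, -0.0379, 0.0327]
tool_rot: [0.682, 0.731, -0.001, -0.0]
force: [-4.3, -2.0, -2.9]
width: 0.0246
gripper_force: 20.0
```

Emit:
carry_out:
  steps:
    - [[-0.00028,0.004,0],0]
    - [[-0.00028,0.004,0],0]
    - [[-0.00028,0.004,0],0]
    - [[-0.00028,0.004,0],0]
    - [[0,0,0],0]

```text
time: 15.82
tool_pos: [0.5558, -0.0209, 0.0327]
tool_rot: [0.682, 0.731, -0.0, -0.0]
force: [-4.8, -0.5, -2.4]
width: 0.0247
gripper_force: 20.0
```

Emit:
carry_out:
  steps:
    - [[-7e-05,0.001,0],0]
    - [[-7e-05,0.001,0],0]
    - [[-7e-05,0.001,0],0]
    - [[-7e-05,0.001,0],0]
    - [[0,0,0],0]

```text
time: 16.45
tool_pos: [0.5556, -0.0177, 0.0328]
tool_rot: [0.682, 0.731, -0.0, -0.0]
force: [-5.1, -1.0, -3.2]
width: 0.0246
gripper_force: 20.0
```

Emit:
carry_out:
  steps:
    - [[-7e-05,0.001,0],0]
    - [[-7e-05,0.001,0],0]
    - [[-7e-05,0.001,0],0]
    - [[0,0,0],0]
    - [[0,0,0],0]

```text
time: 17.08
tool_pos: [0.5554, -0.0146, 0.0328]
tool_rot: [0.682, 0.731, -0.0, -0.0]
force: [-4.2, -1.7, -1.6]
width: 0.0247
gripper_force: 20.0
```

Emit:
carry_out:
  steps:
    - [[-7e-05,0.001,0],0]
    - [[-7e-05,0.001,0],0]
    - [[0,0,0],0]
    - [[0,0,0],0]
    - [[0,0,0],0]

```text
time: 17.7
tool_pos: [0.5553, -0.0126, 0.0328]
tool_rot: [0.682, 0.731, -0.0, -0.0]
force: [-5.6, -1.1, -1.8]
width: 0.0251
gripper_force: 20.0
```

Emit:
carry_out:
  steps:
    - [[-7e-05,0.001,0],0]
    - [[-7e-05,0.001,0],0]
    - [[0,0,0],0]
    - [[0,0,0],0]
    - [[0,0,0],0]

```text
time: 18.32
tool_pos: [0.5552, -0.0106, 0.0329]
tool_rot: [0.682, 0.731, -0.0, -0.0]
force: [-4.7, -0.7, -3.1]
width: 0.0249
gripper_force: 20.0
```

Emit:
carry_out:
  steps:
    - [[-7e-05,0.001,0],0]
    - [[-7e-05,0.001,0],0]
    - [[0,0,0],0]
    - [[0,0,0],0]
    - [[0,0,0],0]

```text
time: 18.95
tool_pos: [0.555, -0.0086, 0.0328]
tool_rot: [0.682, 0.731, -0.0, -0.0]
force: [-4.8, -0.7, -2.1]
width: 0.0249
gripper_force: 20.0
```

Emit:
carry_out:
  steps:
    - [[-7e-05,0.001,0],0]
    - [[-7e-05,0.001,0],0]
    - [[0,0,0],0]
    - [[0,0,0],0]
    - [[0,0,0],0]

```text
time: 19.58
tool_pos: [0.5549, -0.0066, 0.0328]
tool_rot: [0.682, 0.731, -0.0, -0.0]
force: [-4.9, -1.5, -1.9]
width: 0.0247
gripper_force: 20.0
```

Emit:
carry_out:
  steps:
    - [[-7e-05,0.001,0],0]
    - [[-7e-05,0.001,0],0]
    - [[0,0,0],0]
    - [[0,0,0],0]
    - [[0,0,0],0]

```text
time: 20.2
tool_pos: [0.5548, -0.0046, 0.0328]
tool_rot: [0.682, 0.731, -0.0, -0.0]
force: [-4.9, -0.4, -2.7]
width: 0.0247
gripper_force: 20.0
```

Emit:
carry_out:
  steps:
    - [[-7e-05,0.001,0],0]
    - [[-7e-05,0.001,0],0]
    - [[0,0,0],0]
    - [[0,0,0],0]
    - [[0,0,0],0]

```text
time: 20.82
tool_pos: [0.5547, -0.0025, 0.0329]
tool_rot: [0.682, 0.731, -0.0, -0.0]
force: [-4.9, -1.6, -3.6]
width: 0.0249
gripper_force: 20.0
```

Emit:
carry_out:
  steps:
    - [[-7e-05,0.001,0],0]
    - [[-7e-05,0.001,0],0]
    - [[0,0,0],0]
    - [[0,0,0],0]
    - [[0,0,0],0]

```text
time: 21.45
tool_pos: [0.5545, -0.0005, 0.0328]
tool_rot: [0.682, 0.731, -0.0, -0.0]
force: [-5.2, -1.0, -2.1]
width: 0.025
gripper_force: 20.0
```

Emit:
carry_out:
  steps:
    - [[-7e-05,0.001,0],0]
    - [[-7e-05,0.001,0],0]
    - [[0,0,0],0]
    - [[0,0,0],0]
    - [[0,0,0],0]

```text
time: 22.08
tool_pos: [0.5545, 0.0008, 0.0329]
tool_rot: [0.682, 0.731, -0.001, 0.0]
force: [-5.0, -2.3, -2.8]
width: 0.0247
gripper_force: 20.0
```

Emit:
carry_out:
  steps:
    - [[-3e-05,0.0005,0],0]
    - [[0,0,0],0]
    - [[-3e-05,0.0005,0],0]
    - [[0,0,0],0]
    - [[0,0,0],0]

```text
time: 22.7
tool_pos: [0.5544, 0.001, 0.0329]
tool_rot: [0.683, 0.731, -0.001, 0.001]
force: [-4.6, -4.6, -2.7]
width: 0.0251
gripper_force: 20.0
```

Emit:
carry_out:
  steps:
    - [[-3e-05,0.0005,0],0]
    - [[0,0,0],0]
    - [[0,0,0],0]
    - [[0,0,0],0]
    - [[0,0,0],0]

```text
time: 23.32
tool_pos: [0.5544, 0.0011, 0.033]
tool_rot: [0.683, 0.731, -0.001, 0.001]
force: [-4.5, -4.3, -1.4]
width: 0.0248
gripper_force: 20.0
```

Emit:
carry_out:
  steps:
    - [[-3e-05,0.0005,0],0]
    - [[0,0,0],0]
    - [[0,0,0],0]
    - [[0,0,0],0]
    - [[0,0,0],0]

```text
time: 23.95
tool_pos: [0.5544, 0.0012, 0.033]
tool_rot: [0.683, 0.731, -0.001, 0.001]
force: [-5.2, -4.5, -1.0]
width: 0.0246
gripper_force: 20.0
```

Emit:
carry_out:
  steps:
    - [[-3e-05,0.0005,0],0]
    - [[0,0,0],0]
    - [[-2e-05,0.0003,0],0]
    - [[0,0,0],0]
    - [[0,0,0],0]

```text
time: 24.58
tool_pos: [0.5544, 0.0014, 0.033]
tool_rot: [0.683, 0.731, -0.001, 0.001]
force: [-4.9, -5.9, -1.3]
width: 0.0248
gripper_force: 20.0
```

```bash
python3 - <<'E'
from h import *
F=[]
for i in range(6):
    imaging.capture('top'); s=sensors.state(); F.append(np.r_[s['force'],s['wrist_torque']])
print(np.mean(F,0).round(2),np.std(F,0).round(2),s['tool_pos'],s['time'])
E
```

```text
[-4.62 -5.91 -1.86 -1.43  1.23 -0.09] [0.51 0.42 0.56 0.02 0.02 0.02] [0.5543853  0.00143325 0.03304858] 24.875
```

About 5.5 N along the fence. I'll hold it for a moment, then release.

Emit:
carry_out:
  steps:
    - [[0,0,0],0]
    - [[0,0,0],0]
    - [[0,0,0],0]
    - [[0,0,0],0]
    - [[0,0,0],0]

```text
time: 25.5
tool_pos: [0.5544, 0.0014, 0.0331]
tool_rot: [0.683, 0.731, -0.001, 0.001]
force: [-5.3, -6.7, -1.5]
width: 0.0249
gripper_force: 20.0
```

Emit:
carry_out:
  steps:
    - [[0,0,0],0]
    - [[0,0,0],0]
    - [[0,0,0],0]
    - [[0,0,0],0]
    - [[0,0,0],0]
  claw: 0.2

```text
time: 26.12
tool_pos: [0.5549, 0.0047, 0.0332]
tool_rot: [0.682, 0.731, 0.0, 0.0]
force: [-0.2, -0.9, 0.2]
width: 0.0351
gripper_force: 0.0
```

```bash
python3 - <<'E'
from h import *
p,d=snap('side','side4'); cv2.imwrite('pics/c5.png',cv2.resize(p[125:245,165:305],None,fx=5,fy=5,interpolation=cv2.INTER_CUBIC))
s=sensors.state();print(s['tool_pos'],s['force'],s['width'])
E
```

```text
[0.55476075 0.00459738 0.03315751] [-0.02750938  0.49656124 -0.03508797] 0.03467033618315943
```

View pics/c5.png

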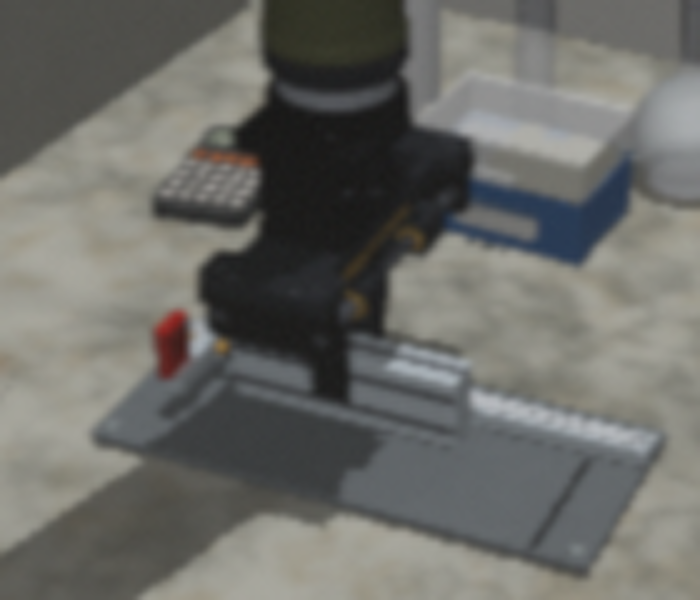

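The bar sits along the fence against the tip, and the stop is still flat. Next a light press with the front finger to be sure the bar is flush.

Emit:
carry_out:
  steps:
    - [[0.002,0,0],0]
    - [[0.002,0,0],0]
    - [[0.001,0,0],0]
    - [[0,0,0],0]
    - [[0,0,0],0]

```text
time: 26.8
tool_pos: [0.5591, 0.0044, 0.0329]
tool_rot: [0.682, 0.731, -0.0, -0.0]
force: [-2.4, -0.9, 0.5]
width: 0.035
gripper_force: 1.0
```

Emit:
carry_out:
  steps:
    - [[0.001,0,0],0]
    - [[0,0,0],0]
    - [[0,0,0],0]
    - [[0,0,0],0]
    - [[0,0,0],0]

```text
time: 27.42
tool_pos: [0.5592, 0.0044, 0.0327]
tool_rot: [0.682, 0.731, -0.001, -0.001]
force: [-5.0, 1.0, 1.9]
width: 0.035
gripper_force: 2.6
```

Emit:
carry_out:
  steps:
    - [[-0.003,0,0],0]
    - [[-0.003,0,0],0]
    - [[0,0,0],0]
    - [[0,0,0],0]
    - [[0,0,0.002],0]
  claw: 0.08

```text
time: 28.05
tool_pos: [0.5546, 0.0045, 0.0351]
tool_rot: [0.682, 0.731, 0.0, 0.0]
force: [0.6, 0.0, -0.0]
width: 0.04
gripper_force: 0.0
```

Emit:
carry_out:
  steps:
    - [[0,0,0.02],0]
    - [[0,0,0.03],0]
    - [[0,0,0.03],0]
    - [[0,0,0.03],0]
    - [[-0.004,0.009,0],0.1745]

```text
time: 28.68
tool_pos: [0.5531, 0.0125, 0.1495]
tool_rot: [0.615, 0.788, 0.003, 0.002]
force: [-0.0, 0.4, 0.7]
width: 0.0398
gripper_force: 0.0
```

Emit:
carry_out:
  steps:
    - [[-0.005,0.01,0],0.1745]
    - [[-0.005,0.01,0],0.1745]
    - [[-0.005,0.01,0],0.1745]
    - [[-0.005,0.01,0],0.1745]
    - [[-0.005,0.01,0],0.1745]

```text
time: 29.3
tool_pos: [0.5259, 0.0636, 0.1467]
tool_rot: [0.223, 0.975, 0.0, 0.001]
force: [0.3, 0.2, 0.3]
width: 0.0398
gripper_force: 0.0
```

Emit:
carry_out:
  steps:
    - [[-0.005,0.01,0],0.1745]
    - [[-0.005,0.01,0],0.1745]
    - [[-0.005,0.01,0],0.1745]
    - [[0,0,0],0]
    - [[0,0,0],0]

```text
time: 29.92
tool_pos: [0.5111, 0.0929, 0.1459]
tool_rot: [-0.033, 0.999, 0.0, 0.001]
force: [-0.1, 0.3, 0.1]
width: 0.0399
gripper_force: 0.0
```

```bash
python3 - <<'E'
from h import *
s=sensors.state();print(s['tool_pos'],s['tool_rot'],s['force'],s['width'],s['time'])
for n in('top','side'):
    p,d=snap(n,n+'6'); P=cloud(n,d)
    m=(P[...,2]>.048)&(P[...,2]<.064)&(P[...,1]<.068)&(P[...,1]>-.12)&(P[...,0]<.6)&(P[...,0]>.5)
    Q=P[m]; print(n,m.sum())
    if m.sum()>20: print(Q.mean(0),cv2.minAreaRect((Q[:,:2]*1000).astype(np.float32)))
    r=(p[...,2]>90)&(p[...,1]<60)&(p[...,0]<60)&(P[...,1]>.03)&(P[...,1]<.14)&(P[...,0]>.45)&(P[...,0]<.6)&(P[...,2]>.02)
    if r.sum(): print('tab',r.sum(),P[r].mean(0),P[r].min(0),P[r].max(0))
cv2.imwrite('pics/c6.png',cv2.resize(p[125:245,165:305],None,fx=5,fy=5,interpolation=cv2.INTER_CUBIC))
E
```

```text
[0.51109533 0.09290526 0.14590233] [-3.25981544e-02  9.99468333e-01  5.65255455e-05  6.38702954e-04] [-0.12027996  0.25505792  0.10930549] 0.03992591827788738 29.925
top 217
[ 0.55416565 -0.02707118  0.05564448] ((554.87744140625, -27.082645416259766), (26.45435333251953, 84.0078353881836), 3.9848151206970215)
side 321
[ 0.54961374 -0.00187195  0.05358699] ((551.8005981445312, 0.5298233032226562), (29.05947494506836, 136.2014923095703), 3.576673746109009)
tab 9 [0.50017571 0.09002422 0.0638599 ] [0.49546429 0.08676294 0.04826806] [0.51351914 0.09264185 0.07140023]
```

View pics/c6.png

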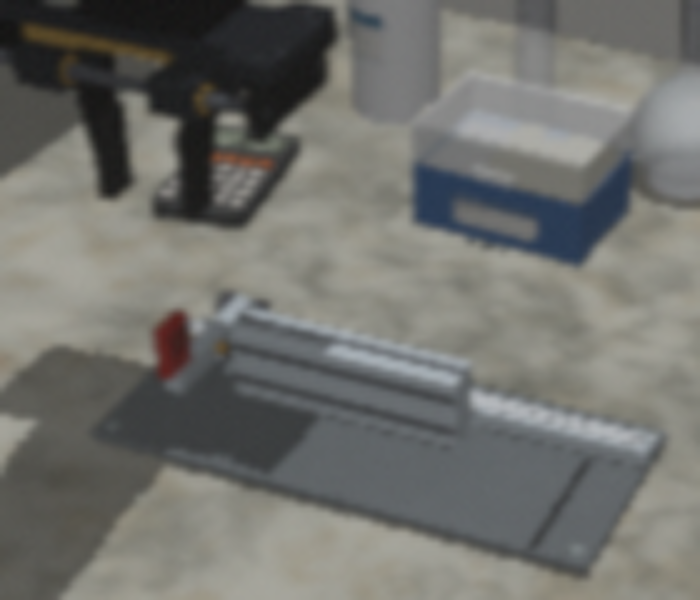

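The bar is flush (yaw about 4°, the same as the jig) and against the tip. Next I'll grip the tab and flip the stop up.

Emit:
carry_out:
  steps:
    - [[-0.001,0,-0.025],0]
    - [[-0.001,0,-0.025],0]
    - [[0,0,-0.025],0]
    - [[0,0,-0.025],0]
    - [[0,0,0],0]

```text
time: 30.65
tool_pos: [0.507, 0.0925, 0.0435]
tool_rot: [-0.033, 0.999, -0.001, -0.002]
force: [-0.3, -1.3, 0.1]
width: 0.0401
gripper_force: 0.0
```

Emit:
carry_out:
  steps:
    - [[0,0,0],0]
    - [[0,0,0],0]
    - [[0,0,0],0]
    - [[0,0,0],0]
    - [[0,0,0],0]
  claw: 1
  force: 8

```text
time: 31.28
tool_pos: [0.5091, 0.0923, 0.0456]
tool_rot: [-0.034, 0.999, -0.0, 0.0]
force: [-1.2, -4.3, 3.4]
width: 0.01
gripper_force: 8.0
```

Emit:
carry_out:
  steps:
    - [[0,0,0],0]
    - [[0,0,0],0]
    - [[0,0,0],0]
    - [[0,0,0],0]
    - [[0,0,0],0]

```text
time: 31.9
tool_pos: [0.5091, 0.0924, 0.0456]
tool_rot: [-0.034, 0.999, -0.0, 0.0]
force: [-0.9, -4.9, 5.8]
width: 0.0099
gripper_force: 8.0
```

Emit:
carry_out:
  steps:
    - [[0.0044,0.0003,0.0096],0]
    - [[0.0056,0.0004,0.009],0]
    - [[0.0067,0.0005,0.0082],0]
    - [[0.0076,0.0005,0.0073],0]
    - [[0.0085,0.0006,0.0063],0]

```text
time: 32.52
tool_pos: [0.5401, 0.0944, 0.0854]
tool_rot: [-0.034, 0.999, -0.001, -0.002]
force: [-2.8, -5.7, -0.0]
width: 0.0101
gripper_force: 8.0
```

Emit:
carry_out:
  steps:
    - [[0.0092,0.0006,0.005],0]
    - [[0.0098,0.0007,0.004],0]
    - [[0.0102,0.0007,0.0027],0]
    - [[0.0105,0.0007,0.0013],0]
    - [[0.0106,0.0007,0],0]

```text
time: 33.15
tool_pos: [0.5921, 0.0977, 0.0992]
tool_rot: [-0.034, 0.999, -0.001, -0.0]
force: [-0.7, -6.1, 1.9]
width: 0.0095
gripper_force: 8.0
```

Emit:
carry_out:
  steps:
    - [[0.0105,0.0007,-0.0013],0]
    - [[0.0102,0.0007,-0.0026],0]
    - [[0.0098,0.0007,-0.004],0]
    - [[0.0092,0.0006,-0.005],0]
    - [[0.0085,0.0006,-0.006],0]

```text
time: 33.78
tool_pos: [0.6408, 0.1008, 0.08]
tool_rot: [-0.034, 0.999, -0.001, 0.0]
force: [0.6, -5.9, 0.1]
width: 0.01
gripper_force: 8.0
```

Emit:
carry_out:
  steps:
    - [[0,0,0],0]
    - [[0,0,0],0]
    - [[0,0,0],0]
    - [[0,0,0],0]
    - [[0,0,0],0]

```text
time: 34.4
tool_pos: [0.6409, 0.1008, 0.0799]
tool_rot: [-0.034, 0.999, -0.001, 0.001]
force: [1.3, -5.2, -1.2]
width: 0.01
gripper_force: 8.0
```

Emit:
carry_out:
  steps:
    - [[0,0,0],0]
    - [[0,0,0],0]
    - [[0,0,0],0]
    - [[0,0,0],0]
    - [[0,0,0.01],0]
  claw: -0.2

```text
time: 35.02
tool_pos: [0.6391, 0.1027, 0.0891]
tool_rot: [-0.035, 0.999, -0.0, -0.001]
force: [0.1, 0.6, 0.2]
width: 0.049
gripper_force: 0.0
```

Emit:
carry_out:
  steps:
    - [[0,0,0.03],0]
    - [[0,0,0.03],0]
    - [[0,0,0.03],0]
    - [[0,0,0.03],0]
    - [[0,0,0],0]

```text
time: 35.65
tool_pos: [0.6417, 0.1026, 0.2134]
tool_rot: [-0.034, 0.999, 0.001, 0.003]
force: [0.1, -0.8, 0.4]
width: 0.0525
gripper_force: 0.0
```

```bash
python3 - <<'E'
from h import *
s=sensors.state();print(s['tool_pos'],s['force'],s['width'],s['time'])
for n in('top','side'):
    p,d=snap(n,n+'7'); P=cloud(n,d)
    m=(P[...,2]>.048)&(P[...,2]<.064)&(P[...,1]<.075)&(P[...,1]>-.12)&(P[...,0]<.575)&(P[...,0]>.5)
    Q=P[m]; print(n,m.sum())
    if m.sum()>20: print(Q.mean(0),cv2.minAreaRect((Q[:,:2]*1000).astype(np.float32)))
cv2.imwrite('pics/c7.png',cv2.resize(p[125:245,165:305],None,fx=5,fy=5,interpolation=cv2.INTER_CUBIC))
E
```

```text
[0.64169713 0.10256553 0.21339298] [ 0.09445048 -0.78567758  0.36769039] 0.052522071360042964 35.65
top 350
[5.52688459e-01 4.30397939e-04 5.56742080e-02] ((553.4114379882812, 0.2518310546875), (26.62720489501953, 138.80567932128906), 3.4696297645568848)
side 328
[ 5.49324717e-01 -4.75370178e-04  5.38627246e-02] ((550.1740112304688, 3.0471954345703125), (30.350948333740234, 140.42481994628906), 3.2323074340820312)
```

View pics/c7.png

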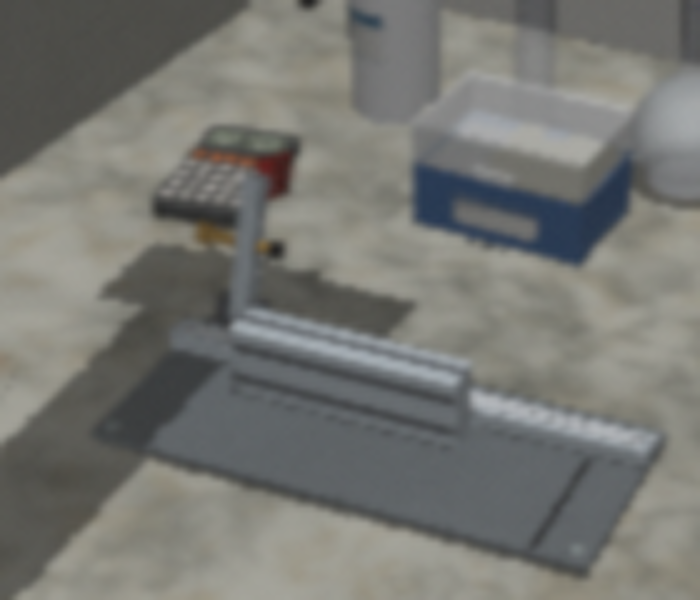

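The stop is fully up (arm at about (248,250)), the bar is in place along the fence, and the robot is clear.

```bash
python3 -c "
from plant import order; print(order.finish_job())"
```

```text
the job is handed in; nothing more can be done
None
```

The job is handed in at about 36 s: I flipped the stop down, slid the bar along the fence onto the rubber tip at about 5–6 N (highest reading 6.7 N), then flipped the stop fully back up. In the last images the bar lies along the fence where the tip gauged it, with the arm clear.

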